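# Wedge the rocking bench scale

### The arm

A 7-joint arm with a two-finger parallel gripper is mounted at the origin on the work surface. World frame = base frame: x ahead of the robot, y to its left, z up, the work surface at z = 0. Lengths are in mm, angles in rad, forces in N, time in s.
With the tool pointing down it reaches from about 425 to 800 mm from the base axis. Payload 8.3 kg.
Tool frame: the origin (TCP) lies midway between the tips of the shut fingers; the grasp point (between the pads) lies 19 mm behind it (ctrl.pinch_z is the distance from the TCP to the grasp point, in mm); z points along the fingers, y is the line along which they close (so a half turn about z gives the same grasp; the last joint's range is limited). The gripper opens to 85 mm and grips with 20 to 120 N. Pads are 22 mm wide; open, the fingers measure 114 mm over their backs; the gripper's body (76 mm by 85 mm) begins 54 mm behind the grasp point. The pads swing forward as they close: fully open they stand 13 mm farther back than shut.
Start: joints at [-1.212, 0.383, 0.016, 1.37, -0.006, 1.388, -0.046], TCP at [255.825, 570.225, 231.279] pointing down, gripper open.
Joint ranges: [-2.95, 2.95], [-0.25, 2.06], [-1.52, 1.56], [0.18, 2.33], [-1.44, 4.58], [0.02, 2.06], [-3.01, 3.01]. Speed limits (rad/s): [2.39, 2.39, 3.01, 3.01, 3.14, 3.14, 3.14].

### API

Orientations are given as a unit quaternion [w, x, y, z].
In Python, from station import ctrl, eyes gives the robot as it stands.
- The arm moves only by the shell command python3 -m crank 'ROWS'. ROWS is JSON, a list of rows, each a list of 5 numbers: the shift along the tool's x, y, z in cm, then the turn about the tool's z in degrees, then the opening, from 0 (shut) to 1 (fully open). A call has 1 to 5 rows; each row is the pose to reach, as a shift and turn from the pose commanded when the call began, along the tool's axes at that moment; what a row does not reach only later rows make up. A row lasts 1/10 s, in which the tool goes at most 50 mm and 8.59 degrees, less where a joint would pass 70% of its speed; a pose out of reach is approached as far as the arm can. A call with a gripper value outside its range is refused whole. The fingers move at their own pace and stop on an object; the grip force is fixed at half the most. Time passes only in rows, so rows that repeat a pose let the fingers close. It gives the time, the measured TCP pose, the force, the opening and the grip force at its end, in the units of the state.
- ctrl.get_obs(): the state, without advancing time (a new reading comes with each control period).
- eyes.read_camera(name): name is "scene" or "top" or "wrist"; returns (picture, depth): 384x512x3 uint8, blue, green, red; 384x512 float32, mm along the optical axis (not along the pixel's ray), 0 where there is no reading.
- eyes.camera_params(name): a dict with "mtx" (3x3 intrinsics, pixels), "origin" and "rotation" of the camera in the world. Camera axes: x right, y down, z forward; pixel columns grow to the right and rows downward; lengths in mm; the calibration is good to about 2 mm. A picture is of the moment at which its call begins: read the wrist's pose just before it. camera_params takes no time and is no camera call; for the wrist camera it gives the pose at the moment of the call.
- ctrl.finish_job(): hands the job in; it is judged then, once.
The state is a dict: "time_s": time; "joint_pos": joint angles; "dq": joint speeds; "joint_efforts": joint torques, N m; "tool_pos": TCP position; "tool_rot": TCP orientation; "ft_force": force on the tool from outside, world axes, zero at the start; "ft_torque": the same for the moment, N m; "finger_gap": finger opening in mm; "gripper_force": force on a finger pad.
Only numpy, scipy, OpenCV 4.12 (cv2) and the standard library are available. Lean on these libraries where they do the work, as an engineer would, in place of code of your own. Each camera call takes 0.05 s, during which the arm holds its last target. There are 200 camera calls.

### The job

The bench scale rocks because its right-front foot is too short. With the fingertips, push the wooden wedge along the bench, thin end first, under that foot until the scale no longer rocks but still stands level, then press down firmly for a moment (about half a second) with a fingertip on the corner of the weighing plate over that foot to prove that it no longer dips; if it does, push the wedge further and press again. Nothing may be pinched, straddled between the fingers, picked up or tipped, the scale stays where it stands, and everything else on the bench is left alone.

Things in the scene. Friction and masses are not known exactly. Their poses are not given: they have to be found in the camera images.
- scale: low white bench scale, 2 to 3 kg, loose, on four black domed feet at x +-80, y +-85 mm; housing about 240 (x) x 220 (y) mm, underside 22 mm above the bench, square flat aluminium weighing plate on top at 70 mm. Origin: on the bench under its centre, z up; its -x side (dark display) faces the robot, +y is its left. The foot at -80, -85 (right front as the robot sees it) is short
- short_foot (a point): centre of the ball (radius 11 mm) ending the short foot, part of the scale. It hangs 6 to 11 mm clear of the bench, differing from run to run. The housing reaches 25 mm past it to the scale's -y side, where the wedge enters. When the wedge fills the gap the push it needs climbs within 8 mm from under 1 N to 6 to 9 N and stays there; forced on, it swivels the scale
- test_corner (a point): point on the plate's top, 70 mm above the bench, straight over the short foot: press here (within 45 mm, over 4 N, at least 0.3 s). Without the wedge, 2 to 3 N make this corner dip until the foot strikes the bench, and it swings back when let go
- wedge: loose pale wooden wedge, about 0.12 kg, 140 long (x) x 56 wide (y) mm. Origin: centre of its flat underside, on the bench. Thin end (3 mm high) at x = +70, thick end, an upright flat face 24 mm high, at x = -70; an even ramp between. Starts on the scale's -y side, thin end towards the short foot and 35 to 85 mm short of it, up to 0.2 rad askew and 20 mm to one side
- ramp (a point): middle of the wedge's sloping face, 13.5 mm above its underside; its z axis stands square to the slope and its x axis runs down the slope to the thin end. With the foot resting on the wedge the ball's centre is 11 mm above the slope along this z
- tin_a: empty aluminium butter mould, open tin 70 x 120 x 45 mm, beside the wedge; to be left alone. Origin: centre of its underside
- tin_b: second aluminium mould, the same, near the right edge; to be left alone. Origin: centre of its underside
- jar: glass jar, 66 mm across, 90 mm tall; to be left alone. Origin: centre of its underside
- cup: steel cup, 76 mm across, 85 mm tall; to be left alone. Origin: centre of its underside
- spatula: spatula lying flat on the bench; to be left alone. Origin: where it lies on the bench
There are look-alikes about, which are no part of the job. What is shaped like the wedge but red is not meant.

How it is judged:
By the outcome, as a careful person would: the job done as asked, in the order asked, and still so for the second after the job is handed in, with the robot touching nothing.
It also fails if it takes over 48 s, if anything falls off the work surface, if the arm or the gripper's body presses on something with over 40 N, if the wrist force passes 120 N, or if a joint passes its speed limit or range.

## Working session

There is one attempt and no reset: what is moved stays moved. The work goes in short steps, Python scripts to look and compute and a shell command to move; the robot and the scene stay as the last step left them, time stands still between calls to the robot, and variables do not carry over. Pictures are saved under pics/ and viewed, at most 10 in all, crops included, and the job is handed in when it is done.

```bash
ls; mkdir -p pics
python3 - <<'E'
from station import ctrl, eyes
import cv2,numpy as np
o=ctrl.get_obs();print({k:np.round(v,3) for k,v in o.items()})
for n in("top","scene"):
    p,d=eyes.read_camera(n);cv2.imwrite(f"pics/{n}0.png",p);np.save(f"pics/{n}0.npy",d)
    c=eyes.camera_params(n);print(n,c)
E
```

```text
pics
{'time_s': np.float64(0.0), 'joint_pos': array([-1.212,  0.384,  0.016,  1.371, -0.006,  1.388, -0.047]), 'dq': array([-0.002, -0.002,  0.   ,  0.   , -0.001, -0.001, -0.   ]), 'joint_efforts': array([-1.0000e-03, -6.2759e+01,  8.4400e-01, -3.7182e+01,  1.6000e-02,
        1.4000e-02, -0.0000e+00]), 'tool_pos': array([255.639, 569.755, 230.249]), 'tool_rot': array([-0.   ,  0.209,  0.978, -0.001]), 'ft_force': array([ 0.055,  0.005, -0.571]), 'ft_torque': array([-0.01 ,  0.011, -0.063]), 'gripper_force': np.float64(0.0), 'finger_gap': np.float64(85.442)}
top {'mtx': array([[435.73363247,   0.        , 255.86467989],
       [  0.        , 435.73363247, 191.05283321],
       [  0.        ,   0.        ,   1.        ]]), 'origin': array([ 462.25396134,  -28.70696823, 1317.95813353]), 'rotation': array([ 0.04199455, -0.6992185 ,  0.71259729, -0.03917972])}
scene {'mtx': array([[436.64818666,   0.        , 262.05163635],
       [  0.        , 436.64818666, 188.40011949],
       [  0.        ,   0.        ,   1.        ]]), 'origin': array([1084.85909529,  869.42267989, 1072.08902045]), 'rotation': array([-0.09886061,  0.21162683,  0.89686088, -0.37560782])}
```

View pics/top0.png

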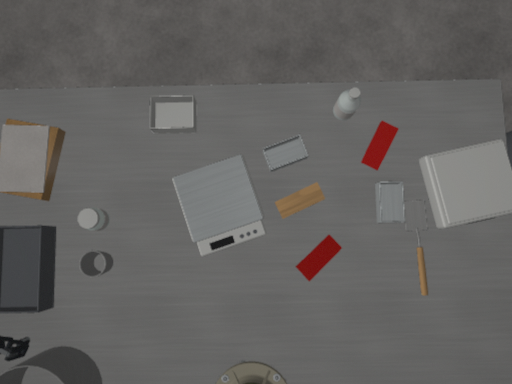

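View pics/scene0.png

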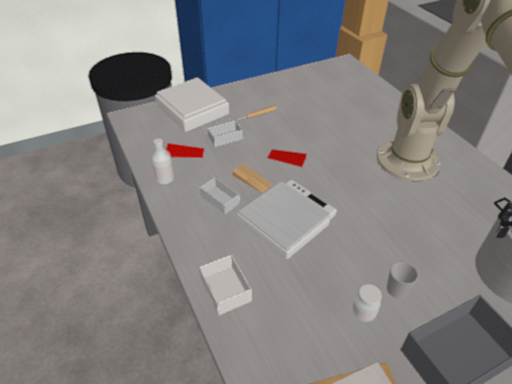

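Top view: the pale wooden wedge is at (300,200) and the scale at (218,205), with its display at (222,242). Possible mix-ups are the red wedges at (319,258) and (380,146), the spatula handle (422,270) and the board (30,160). I choose the wooden one at (300,200). tin_a (285,153) lies beside it.

```bash
cat > h.py <<'E'
import numpy as np,cv2
from scipy.spatial.transform import Rotation as R
from station import ctrl,eyes
def rot(q): return R.from_quat(np.r_[q[1:],q[0]]).as_matrix()
def cast(c,px,z):
    px=np.atleast_2d(px).astype(float)
    r=np.c_[px,np.ones(len(px))]@np.linalg.inv(c["mtx"]).T@rot(c["rotation"]).T
    return c["origin"]+r*((z-c["origin"][2])/r[:,2:])
def proj(c,P):
    q=(np.atleast_2d(P)-c["origin"])@rot(c["rotation"])@c["mtx"].T
    return q[:,:2]/q[:,2:]
def cloud(c,d):
    v,u=np.mgrid[:d.shape[0],:d.shape[1]]
    r=np.stack([u,v,np.ones_like(u)],-1)@np.linalg.inv(c["mtx"]).T*d[...,None]
    return r@rot(c["rotation"]).T+c["origin"]
def biggest(m):
    n,l,s,_=cv2.connectedComponentsWithStats(m.astype(np.uint8));return l==1+np.argmax(s[1:,4])
def box(xy):
    return cv2.minAreaRect(xy.astype(np.float32))
E
python3 - <<'E'
from h import *
p=cv2.imread("pics/top0.png");d=np.load("pics/top0.npy");c=eyes.camera_params("top")
X=cloud(c,d);hsv=cv2.cvtColor(p,cv2.COLOR_BGR2HSV)
v,u=np.mgrid[:384,:512]
w=biggest((hsv[...,1]>70)&(hsv[...,0]>5)&(hsv[...,0]<30)&(u>260)&(u<345)&(v>170)&(v<230))
print("bench z",np.median(X[300:330,150:300,2]))
pt=X[w];print("wedge z",np.percentile(pt[:,2],[2,50,98]),w.sum(),box(pt[:,:2]))
A=np.c_[pt[:,:2],np.ones(len(pt))];k=np.linalg.lstsq(A,pt[:,2],rcond=None)[0];print("plane",k,np.arctan2(-k[1],-k[0]),np.hypot(*k[:2]))
ct=cv2.findContours(w.astype(np.uint8),0,2)[0][0][:,0]
b=cv2.boxPoints(cv2.minAreaRect(ct));print("px corners",b,cast(c,b,12))
s=biggest((X[...,2]>35)&(u>150)&(u<275)&(v>140)&(v<270))
ps=X[s];print("scale",np.percentile(ps[:,2],[5,50,95]),box(ps[:,:2]),cv2.boxPoints(box(ps[:,:2])))
t=biggest((X[...,2]>62)&s);pt=X[t];print("plate",box(pt[:,:2]),cv2.boxPoints(box(pt[:,:2])))
cv2.imwrite("pics/crop0.png",cv2.resize(p[120:280,150:350],None,fx=4,fy=4)[:600,:800])
A=np.c_[pt[:,:2],np.ones(len(pt))];print("plate plane",np.linalg.lstsq(A,pt[:,2],rcond=None)[0])
E
```

```text
bench z 1.0811367794323132
wedge z [ 1.41280474 14.29622189 26.14045734] 879 ((558.0062255859375, -114.42486572265625), (72.24777221679688, 246.6667938232422), 31.83983612060547)
plane [-9.89005172e-01 -1.29232424e-01  5.75206339e+02] 0.1299329361670916 0.9974127775167486
px corners [[274.33453 201.60262]
 [316.60626 181.47322]
 [324.6469  198.35863]
 [282.37518 218.48802]] [[ 579.95657479  -79.86203598   12.        ]
 [ 638.57306675 -209.01821319   12.        ]
 [ 586.85807132 -231.41475337   12.        ]
 [ 528.75512881 -102.73605664   12.        ]]
scale [53.76413401 69.90570579 74.70347623] ((562.240234375, 78.70429229736328), (255.9890899658203, 220.16610717773438), 17.767663955688477) [[406.7581   144.47803 ]
 [473.9435   -65.18654 ]
 [717.7224    12.930557]
 [650.537    222.59512 ]]
plate ((562.443115234375, 78.08384704589844), (255.91748046875, 215.14527893066406), 17.735759735107422) [[407.79645  141.56396 ]
 [473.33563  -63.35579 ]
 [717.0898    14.603729]
 [651.5506   219.52348 ]]
plate plane [-1.89940054e-01 -1.60965395e-01  2.01263793e+02]
```

View pics/crop0.png

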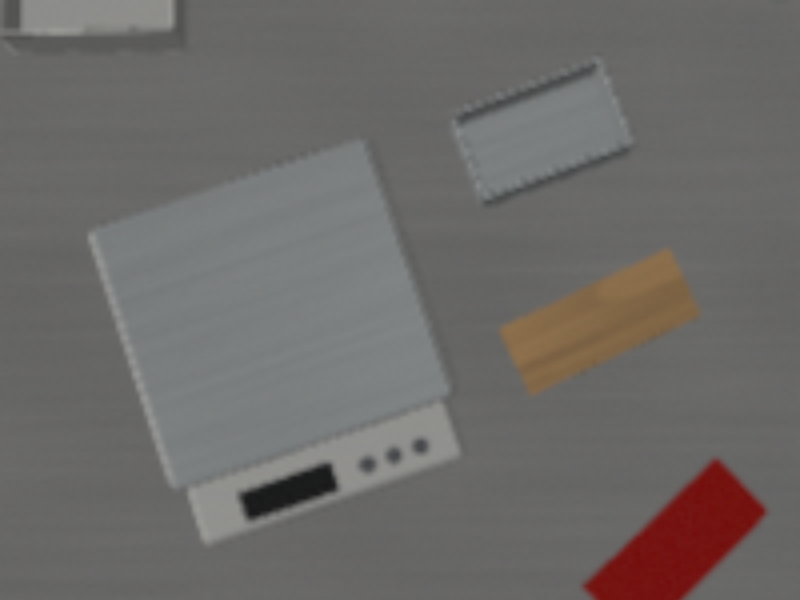

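Crop: plain wood wedge, thin end at crop (515,360), thick end at (685,285); the choice is confirmed. The red look-alike sits at (675,530). Next I cast the corners precisely.

Run:
```python
from h import *
d=np.load("pics/top0.npy");c=eyes.camera_params("top");X=cloud(c,d)
f=lambda a:np.array(a)/4.+[150,120]-0.375
P=cast(c,f([(365,142),(450,390),(175,488),(92,232)]),70)[:,:2]
print("plate",P,np.linalg.norm(P-np.roll(P,1,0),axis=1),P.mean(0))
for a,b in((1,0),(2,3)):
    e=P[b]-P[a];print(np.degrees(np.arctan2(e[1],e[0])))
for a,b in((1,2),(0,3)):
    e=P[b]-P[a];print(np.degrees(np.arctan2(e[1],e[0]))-90)
for q in((220,535),(330,440),(440,447),(380,455)):
    u,v=f(q).astype(int);print("strip z",X[v-1:v+2,u-1:u+2,2].mean())
for z in(50,55,60):
  H=cast(c,f([(208,544),(460,455)]),z)[:,:2];e=H[0]-H[1];print(z,H,np.linalg.norm(e),np.degrees(np.arctan2(e[1],e[0]))-90)
th=cast(c,f([(500,327),(530,393)]),3)[:,:2];tk=cast(c,f([(671,250),(700,316)]),24)[:,:2]
print("thin",th,"thick",tk,np.linalg.norm(th.mean(0)-tk.mean(0)));e=th.mean(0)-tk.mean(0);print(np.degrees(np.arctan2(e[1],e[0])),(th.mean(0)+tk.mean(0))/2)
T=f([(453,122),(600,60),(632,148),(484,202)]);print("tin",cast(c,T,45))
print("red",cast(c,f([(717,460),(766,512),(585,586)]),15))
```

```text
plate [[712.38065187  16.58761845]
 [530.79730603 -41.59755174]
 [464.78499089 155.50502332]
 [650.05041141 215.22535327]] [208.18743615 190.67780552 207.86305792 194.65300884] [589.50334005  86.43011083]
17.767137323227548
17.86673238013746
18.516393840301745
17.421258387498483
strip z 56.74095798501324
strip z 63.68891622727958
strip z 54.900450038356766
strip z 55.01800522891184
50 [[424.29961791 134.7577464 ]
 [484.71257929 -48.08820815]] 192.56782960020556 18.283740984487864
55 [[424.44928509 134.11314816]
 [484.62401715 -48.01178118]] 191.80846766029546 18.28374098448785
60 [[424.59895227 133.46854993]
 [484.53545501 -47.93535421]] 191.0491057203854 18.283740984487878
thin [[ 581.44278098  -81.11030019]
 [ 531.07453978 -102.53949904]] thick [[ 634.93983901 -209.59297289]
 [ 584.917026   -229.45758727]] 138.5201487531685
112.79598675484596 [ 583.09354644 -155.67508985]
tin [[ 731.20923826  -48.12815329   45.        ]
 [ 776.10200612 -158.72072681   45.        ]
 [ 708.97510879 -180.4214328    45.        ]
 [ 670.59238574  -69.80257351   45.        ]]
red [[ 478.05171014 -239.5293383    15.        ]
 [ 439.06294302 -274.33691823   15.        ]
 [ 387.44527485 -138.77401202   15.        ]]
```

```bash
python3 -m crank '[[-17,-15.2,0,0,0],[-17,-15.2,0,0,0],[-17,-15.2,0,0,0],[-17,-15.2,0,0,0],[-17,-15.2,0,0,0]]'
python3 -m crank '[[-17,-15.2,0,0,0],[-17,-15.2,0,0,0],[-17,-15.2,0,0,0],[-17,-15.2,0,0,0],[-17,-15.2,0,0,0]]'
```

```text
time_s: 0.6
tool_pos: [350.7, 357.6, 231.2]
tool_rot: [0.0, 0.212, 0.977, -0.001]
ft_force: [-0.3, -0.4, 0.8]
finger_gap: 12.4
gripper_force: 0.0
time_s: 1.1
tool_pos: [442.7, 149.1, 231.3]
tool_rot: [0.0, 0.212, 0.977, -0.0]
ft_force: [1.2, 0.1, -0.5]
finger_gap: -0.1
gripper_force: 0.0
```

```bash
python3 -m crank '[[-17,-15.2,0,0,0],[-17,-15.2,0,0,0],[-17,-15.2,0,0,0],[-17,-15.2,0,0,0],[-17,-15.2,0,0,0]]'
python3 -m crank '[[-17,-15.2,0,43,0],[-17,-15.2,0,43,0],[-17,-15.2,0,43,0],[-17,-15.2,0,43,0],[-17,-15.2,0,43,0]]'
python3 -m crank '[[0,0,5,0,0],[0,0,5,0,0],[0,0,5,0,0]]'
python3 - <<'E'
from h import *
o=ctrl.get_obs();p,d=eyes.read_camera("wrist");c=eyes.camera_params("wrist");cv2.imwrite("pics/w1.png",p);np.save("pics/w1.npy",d)
print(o["tool_pos"],o["tool_rot"],o["ft_force"],o["joint_pos"],c)
p,d=eyes.read_camera("top");cv2.imwrite("pics/top1.png",p)
np.savez("pics/w1c.npz",**c)
E
```

```text
time_s: 1.6
tool_pos: [534.8, -59.3, 231.2]
tool_rot: [0.0, 0.211, 0.977, -0.001]
ft_force: [-0.4, 1.1, 0.3]
finger_gap: -0.5
gripper_force: 0.0
time_s: 2.1
tool_pos: [627.0, -267.0, 230.2]
tool_rot: [-0.0, 0.557, 0.831, -0.001]
ft_force: [-0.7, 0.0, -0.2]
finger_gap: -0.1
gripper_force: 0.0
time_s: 2.4
tool_pos: [626.8, -261.5, 180.4]
tool_rot: [-0.002, 0.552, 0.834, -0.0]
ft_force: [0.2, 0.2, 0.8]
finger_gap: -0.3
gripper_force: 0.0
[ 626.7666626  -261.47100747  180.40003142] [-1.88064808e-03  5.52283168e-01  8.33654442e-01 -1.92850094e-04] [0.19438503 0.23593552 0.83809853] [-0.09013485  0.61078138  0.70920469  1.29513515 -0.39026342  1.37745716
  1.00358536] {'mtx': array([[299.2826207 ,   0.        , 259.7063984 ],
       [  0.        , 299.2826207 , 188.34829448],
       [  0.        ,   0.        ,   1.        ]]), 'origin': array([ 597.15171467, -187.22719655,  325.71460872]), 'rotation': array([0.1539311 , 0.96773034, 0.19701156, 0.03145875])}
```

View pics/w1.png

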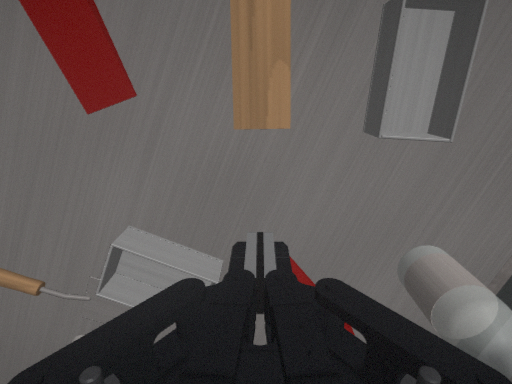

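The wrist view looks along the push: wedge thick end at row 128, columns 234–291; shut fingers at (260,240), nearly in line. tin_a is clear to the right, the red wedge to the left.

Run:
```python
from h import *
c=dict(np.load("pics/w1c.npz"));p=cv2.imread("pics/w1.png");h=cv2.cvtColor(p,cv2.COLOR_BGR2HSV)
w=biggest((h[...,1]>60)&(h[...,0]>5)&(h[...,0]<30)&(np.mgrid[:384,:512][0]<160))
ct=cv2.findContours(w.astype(np.uint8),0,2)[0][0][:,0];b=cv2.approxPolyDP(ct,6,True)[:,0];print(b)
r=np.where(w[100])[0][[0,-1]];r2=np.where(w[10])[0][[0,-1]];bt=np.where(w.any(1))[0][-1];rb=np.where(w[bt-3])[0][[0,-1]]
K=cast(c,[(rb[0],bt),(rb[1],bt)],24)[:,:2];print("thick",K,np.linalg.norm(K[1]-K[0]),K.mean(0));e=K[0]-K[1]
print("heading",np.degrees(np.arctan2(e[1],e[0]))-90)
t=ctrl.get_obs();Rm=rot(t["tool_rot"]);print("toolx",np.degrees(np.arctan2(Rm[1,0],Rm[0,0])))
# foot px, from the axes fit, and rel. vectors
foot=np.array([518,-25.5]);v=K.mean(0)-t["tool_pos"][:2];print("face in tool",Rm[:2,:2].T@v,"foot from face in tool",Rm[:2,:2].T@(foot-K.mean(0)))
print("bottle",cast(eyes.camera_params("top"),[(345,105)],80))
X=cloud(c,np.load("pics/w1.npy"))
print(X[100,262],X[20,262],X[150,200])
```

```text
[[230   0]
 [234 128]
 [289 128]
 [290   0]]
thick [[ 587.84868464 -230.62933451]
 [ 638.26889194 -209.21197025]] 54.780478244529 [ 613.05878829 -219.92065238]
heading -246.98531194429648
toolx 112.97845267474503
face in tool [44.75208964  2.49183018] foot from face in tool [216.10310837 -11.61671763]
bottle [[ 853.30067611 -290.37535669   80.        ]]
[ 602.68594958 -194.32897586   20.36754454] [ 574.60239808 -128.46296005   10.32461524] [ 561.39878234 -269.17240142    2.89993685]
```

```bash
python3 -m crank '[[0,0.25,17,0,0],[0,0.25,17,0,0],[0,0.25,17,0,0],[0,0.25,17,0,0],[0,0.25,17,0,0]]'
python3 -m crank '[[1,0,0,0,0],[2,0,0,0,0],[2.6,0,0,0,0],[3,0,0,0,0],[3.4,0,0,0,0]]'
python3 -m crank '[[0.4,0,0,0,0],[0.8,0,0,0,0],[1.2,0,0,0,0],[1.6,-0.05,0,0,0],[2.1,-0.1,0,0,0]]'
python3 -m crank '[[0.5,-0.06,0,0,0],[1,-0.12,0,0,0],[1.5,-0.2,0,0,0],[2,-0.27,0,0,0],[2.5,-0.34,0,0,0]]'
python3 - <<'E'
from h import *
t=ctrl.get_obs();print(t["tool_pos"],t["ft_force"]);p,d=eyes.read_camera("top");c=eyes.camera_params("top");cv2.imwrite("pics/top2.png",p)
pw,d=eyes.read_camera("wrist");c=eyes.camera_params("wrist");cv2.imwrite("pics/w2.png",pw);np.savez("pics/w2c.npz",**c)
E
```

```text
time_s: 3.0
tool_pos: [628.9, -259.9, 9.5]
tool_rot: [-0.002, 0.552, 0.834, -0.0]
ft_force: [-0.4, 0.8, 0.2]
finger_gap: -0.2
gripper_force: 0.0
time_s: 3.5
tool_pos: [616.8, -230.0, 12.2]
tool_rot: [0.001, 0.553, 0.833, 0.0]
ft_force: [-0.0, 0.5, -0.3]
finger_gap: 0.2
gripper_force: 0.0
time_s: 4.0
tool_pos: [607.2, -211.6, 11.3]
tool_rot: [0.0, 0.553, 0.833, -0.0]
ft_force: [0.5, -1.4, 0.6]
finger_gap: 0.4
gripper_force: 0.6
time_s: 4.5
tool_pos: [594.3, -189.4, 11.3]
tool_rot: [-0.0, 0.553, 0.833, -0.0]
ft_force: [0.2, -1.1, 0.4]
finger_gap: -0.2
gripper_force: 0.5
[ 594.27840096 -189.43888839   11.2682006 ] [ 0.19935208 -1.10943145  0.37488794]
```

View pics/w2.png

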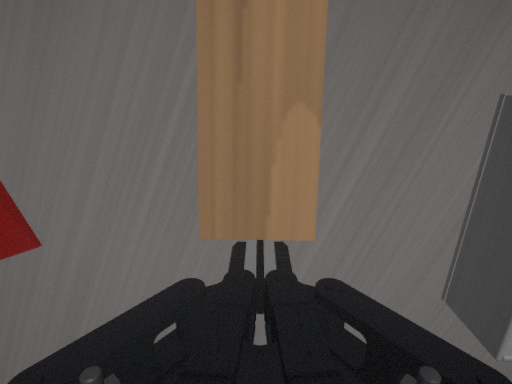

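Wrist view: fingers flat on the thick face (row 240, columns 200–315), centred. I'll keep going.

```bash
python3 -m crank '[[0.5,-0.07,0,0,0],[1,-0.14,0,0,0],[1.5,-0.2,0,0,0],[2,-0.27,0,0,0],[2.5,-0.34,0,0,0]]'
python3 -m crank '[[0.4,-0.05,0,0,0],[0.8,-0.1,0,0,0],[1.2,-0.15,0,0,0],[1.5,-0.2,0,0,0],[1.5,-0.2,0,0,0]]'
python3 - <<'E'
from h import *
t=ctrl.get_obs();print(t["tool_pos"],t["ft_force"]);p,d=eyes.read_camera("top");cv2.imwrite("pics/top3.png",cv2.resize(p[120:260,150:350],None,fx=4,fy=4))
p,d=eyes.read_camera("scene");cv2.imwrite("pics/sc3.png",cv2.resize(p[130:270,190:350],None,fx=4,fy=4))
E
```

```text
time_s: 5.1
tool_pos: [581.4, -167.7, 11.2]
tool_rot: [-0.0, 0.553, 0.833, -0.0]
ft_force: [0.8, -1.2, 0.3]
finger_gap: -0.1
gripper_force: 0.3
time_s: 5.6
tool_pos: [573.8, -154.6, 11.2]
tool_rot: [-0.0, 0.553, 0.833, 0.0]
ft_force: [-0.2, 0.5, 0.6]
finger_gap: -0.0
gripper_force: 0.0
[ 573.80268382 -154.55670816   11.24456312] [-0.19354309  0.48199711  0.57949681]
```

View pics/top3.png

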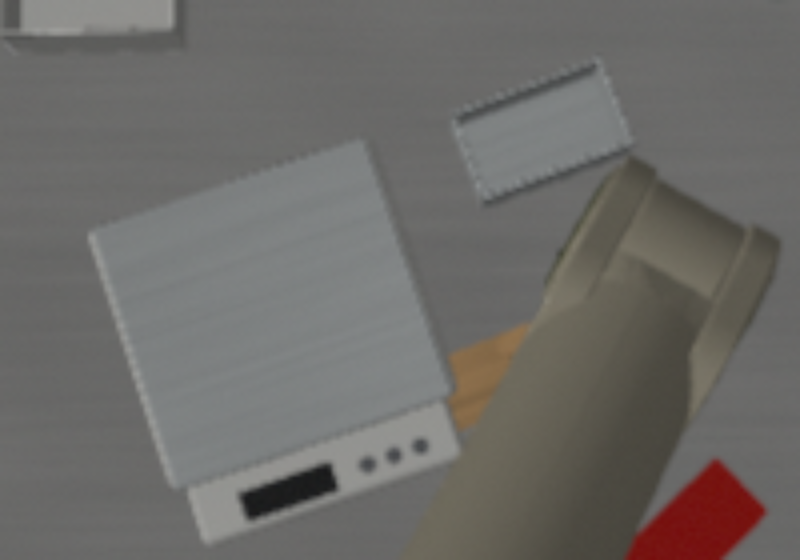

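Top view: the wedge has gone under the scale's right side near the front corner (crop 455,390), and the scale hasn't moved. From here I creep, watching force.

```bash
python3 -m crank '[[0.3,0,0,0,0],[0.6,0,0,0,0],[0.8,0,0,0,0],[1.0,0,0,0,0]]' | grep -E 'pos|ft'
python3 -m crank '[[0.2,0,0,0,0],[0.4,0,0,0,0]]'| grep -E 'pos|ft'
python3 -m crank '[[0.2,0,0,0,0],[0.4,0,0,0,0]]'| grep -E 'pos|ft'
```

```text
tool_pos: [570.2, -146.4, 11.4]
ft_force: [1.5, -3.9, -0.7]
tool_pos: [568.9, -143.9, 11.7]
ft_force: [2.2, -7.2, -1.9]
tool_pos: [567.3, -140.8, 11.7]
ft_force: [1.8, -7.9, -0.5]
```

Force climbed 4 → 7.5 → 8 N and levelled off, so the gap is filled. I'll back off and check level before the press.

```bash
python3 -m crank '[[-0.5,0,0,0,0],[-2,0,0,0,0],[-4,0,0,0,0],[-4,0,-4,0,0],[-4,0,-9,0,0]]' | grep -E 'pos|ft'
python3 -m crank '[[0,0,-4,0,0],[0,0,-4,0,0],[0,0,-4,0,0]]' | grep -E 'pos|ft'
python3 - <<'E'
from h import *
t=ctrl.get_obs();print(t["tool_pos"],t["tool_rot"],t["ft_force"]);Rm=rot(t["tool_rot"])
print("to press (tool)",Rm.T@(np.array([537,-15,90])-t["tool_pos"]))
p,d=eyes.read_camera("wrist");c=eyes.camera_params("wrist");cv2.imwrite("pics/w4.png",p);X=cloud(c,d);np.savez("pics/w4c.npz",X=X,**c)
for n in("top",):
  p,d=eyes.read_camera(n);c=eyes.camera_params(n)
  d0=np.load("pics/top0.npy");X0=cloud(c,d0);X=cloud(c,d)
  g=np.array([(210,175),(225,190),(200,190),(215,220),(240,205),(250,210),(190,185)])
  print([np.round([X0[v-2:v+3,u-2:u+3,2].mean(),X[v-2:v+3,u-2:u+3,2].mean()],1) for u,v in g])
cv2.imwrite("pics/top4.png",cv2.resize(p[120:260,150:350],None,fx=4,fy=4))
E
```

```text
tool_pos: [580.7, -176.3, 99.7]
ft_force: [0.2, 1.3, 0.9]
tool_pos: [583.2, -176.0, 142.3]
ft_force: [-0.6, 0.7, -0.8]
[ 583.24908976 -176.03671464  142.25412166] [7.99944778e-04 5.52964573e-01 8.33204166e-01 5.99617320e-04] [-0.57155853  0.65342653 -0.83251995]
to press (tool) [166.39069791  19.84096123  52.18013896]
[array([ 71. , 120.7]), array([70.9, 70.9]), array([121. ,  70.6]), array([70.6, 71.2]), array([ 70.6, 120.5]), array([ 70.5, 121.5]), array([121.1,  70.5])]
```

View pics/w4.png

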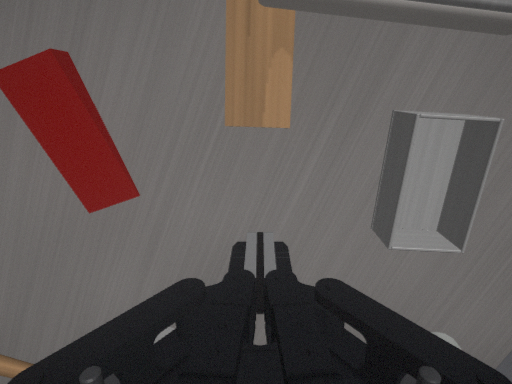

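View pics/top4.png

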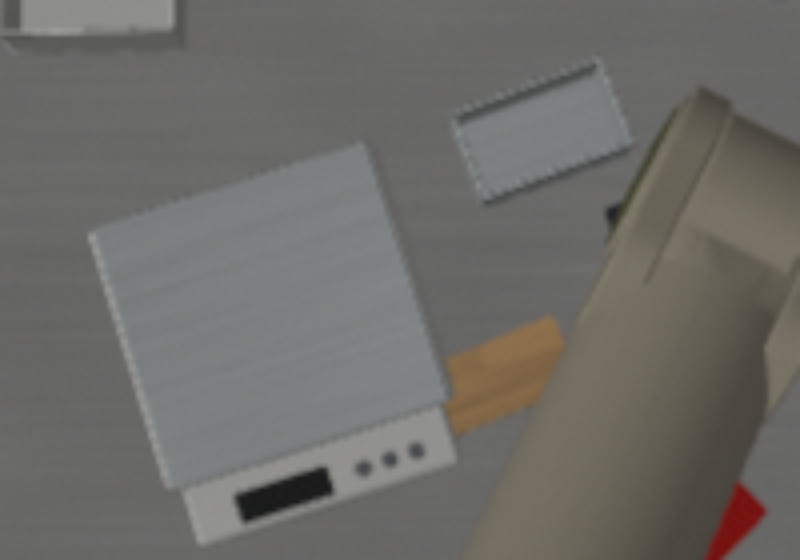

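Wrist view: the wedge is straight, its thick end at row 127 (columns 226–290). Top view: the scale turned about 1° at most and the plate still reads 70–71 mm. Now the press.

```bash
python3 -m crank '[[16.6,2,0,0,0],[16.6,2,2,0,0],[16.6,2,4,0,0],[16.6,2,5.2,0,0],[16.6,2,5.2,0,0]]' | grep -E 'pos|ft'
python3 -m crank '[[0,0,0.5,0,0],[0,0,1.0,0,0],[0,0,1.3,0,0],[0,0,1.5,0,0],[0,0,1.7,0,0]]' | grep -E 'pos|ft'
python3 -m crank '[[0,0,0.1,0,0],[0,0,0.2,0,0]]' | grep -E 'pos|ft'
```

```text
tool_pos: [532.6, -9.5, 84.8]
ft_force: [-0.6, -1.1, 0.8]
tool_pos: [536.7, -15.5, 72.3]
ft_force: [-1.2, 0.9, -0.2]
tool_pos: [536.6, -14.8, 70.4]
ft_force: [-0.2, 0.0, 0.1]
```

```bash
python3 -m crank '[[0,0,0.1,0,0],[0,0,0.2,0,0]]' | grep -E 'pos|ft'
python3 -m crank '[[0,0,0.1,0,0],[0,0,0.1,0,0]]' | grep -E 'pos|ft'
```

```text
tool_pos: [536.8, -14.9, 69.7]
ft_force: [-9.5, 0.9, 24.8]
tool_pos: [536.9, -14.9, 69.7]
ft_force: [-11.3, 0.9, 26.6]
```

```bash
python3 -m crank '[[0,0,-0.1,0,0],[0,0,-0.1,0,0],[0,0,-0.1,0,0],[0,0,-0.1,0,0],[0,0,-0.1,0,0]]' | grep -E 'pos|ft'
python3 -m crank '[[0,0,-0.5,0,0],[0,0,-3,0,0],[0,0,-8,0,0],[-5,0,-10,0,0],[-10,0,-12,0,0]]' | grep -E 'pos|ft'
python3 -m crank '[[-14,0,-4,0,0],[-14,0,-4,0,0],[-14,0,-4,0,0],[-14,0,-4,0,0],[-14,0,-4,0,0]]' | grep -E 'time|pos|ft'
python3 - <<'E'
from h import *
p,d=eyes.read_camera("top");cv2.imwrite("pics/top5.png",cv2.resize(p[120:260,150:350],None,fx=4,fy=4))
E
```

```text
tool_pos: [536.8, -14.9, 69.9]
ft_force: [-7.0, -0.1, 16.0]
tool_pos: [573.9, -98.8, 187.6]
ft_force: [0.4, 0.3, -0.3]
time_s: 10.5
tool_pos: [626.6, -231.1, 225.1]
ft_force: [-0.1, 0.5, -0.7]
```

View pics/top5.png

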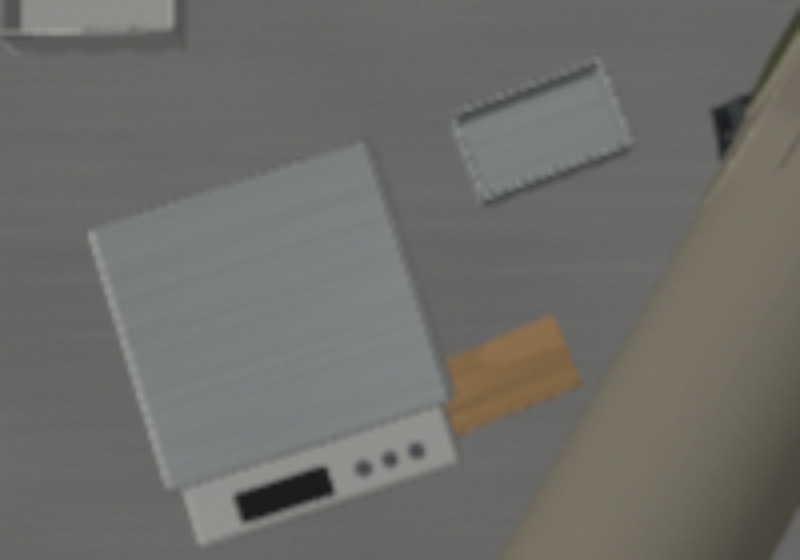

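Scale and wedge did not move during the press: the plate held at about 69.8 mm under 16–26 N. The arm is clear, so I'm handing in.

```bash
python3 -c "
from station import ctrl
print(ctrl.finish_job())"
```

```text
the job is handed in; nothing more can be done
None
```

The job is handed in at about 10.5 s: the wedge fills the gap under the short foot, and the plate corner held at about 70 mm under a 16–26 N press without dipping; the scale swivelled about 1° during the push, and the verdict has not come back.

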